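# Index the parts magazine and hold its sprung shutter half open

### The arm

A 7-joint arm with a two-finger parallel gripper is mounted at the origin on a cart in front of the work surface, level with it; the furniture and walls round the work are solid. World frame = base frame: x ahead of the robot, y to its left, z up, the work surface at z = 0. Lengths are in mm, angles in rad, forces in N, time in s.
With the tool pointing down it reaches from about 425 to 925 mm from the base axis. Payload 6.8 kg.
Tool frame: the origin (TCP) lies at the centre of the arm's flange, where the gripper is bolted on; the fingertips stand 182 mm ahead of it and the grasp point (between the pads) lies 163 mm ahead of it; z points along the fingers, x is the direction in which the jaws open and shut, and the axes are right-handed (so a half turn about z gives the same grasp; the last joint's range is limited). The gripper opens to 88 mm and grips with 3 to 60 N. Pads are 20 mm wide; open, the fingers measure 115 mm over their backs; the gripper's body (75 mm by 178 mm) begins 61 mm behind the grasp point.
Start: joints at [-1.297, 0.477, 0.022, 1.555, -0.011, 1.109, -0.083], TCP at [251.498, 626.411, 404.664] pointing down, gripper open.
Joint ranges: [-2.96, 2.96], [-0.34, 2.1], [-1.41, 1.46], [0.24, 2.44], [-1.37, 4.51], [0.17, 1.92], [-2.96, 2.96]. Speed limits (rad/s): [2.39, 2.39, 3.14, 3.14, 3.14, 3.14, 3.14].

### API

Orientations are given as a rotation vector (axis times angle).
In Python, from rig import r, optics, order, models gives the robot as it stands.
- The arm moves only by the shell command python3 -m inch 'ROWS' [OPENING] [FORCE]. ROWS is JSON, a list that holds one entry, the list of rows, each a list of 6 numbers: the shift along the tool's x, y, z normalised to -1 to 1, where 1 is 20 mm, then the turn, a rotation vector about the tool's x, y, z normalised to -1 to 1, where 1 is 0.15 rad. A call has exactly 10 rows; each row shifts and turns the commanded pose from where the row before left it, along the tool's axes as they then stand; what a row does not reach is not made up. A row lasts 1/8 s, in which the tool goes at most 62.5 mm and 10.7 degrees, less where a joint would pass 70% of its speed; a pose out of reach is approached as far as the arm can. A call with a number of a shift or a turn outside -1 to 1 is refused whole. A call with a gripper value outside its range is refused whole. OPENING is the finger opening in mm, from 0 to 87.8, set as the call begins (- or left out, the last holds). The fingers move at their own pace and stop on an object; FORCE is the grip in N (left out, the last holds). Time passes only in rows, so rows that do not move let the fingers close, or fill a call up. It gives the time, the measured TCP pose, the force and the opening at its end, in the units of the state.
- r.get_state(): the state, without advancing time (a new reading comes with each control period).
- optics.snapshot(name): name is "side" or "top" or "wrist"; returns a dict with "image" (420x560x3 uint8, red, green, blue), "fx", "fy", "cx", "cy" (pixels), "rvec" (rotation vector, rad) and "tvec" (3), from world to camera coordinates, as OpenCV has them. Camera axes: x right, y down, z forward; pixel columns grow to the right and rows downward; lengths in mm; the calibration is good to about 2 mm. A picture is of the moment at which its call begins. There is no depth.
- order.job_done(): hands the job in, once; it reports no verdict.
Trained networks look in a picture, given as the dict that the camera call returned (one of the last four; its "shot" number tells which), for a name from the list of things; names that differ only in an ending like _2 or _b are one class to them, and where a whole thing is asked for, a point or a joint stands for the part that bears it (a point fixed in the world has none). Each returns a list of dicts, best first, with "confidence" (0 to 1); they miss things now and then, are a little off and sometimes report something else, mostly with a low value. They report only what shows in the picture. A call takes as long as a camera call.
- models.search_frame(picture, thing): "extent" ([centre column, centre row, width, height] in pixels, round what is visible of it).
- models.silhouettes(picture, thing): "region" (420x560 bool, what is visible of it) and "extent" ([centre column, centre row, width, height] in pixels, round what is visible of it).
The state is a dict: "time_s": time; "qpos": joint angles; "qd": joint speeds; "joint_efforts": joint torques, N m; "eef_pos": TCP position; "tcp_rot": TCP orientation; "force": force on the tool from outside, world axes, zero at the start; "ft_torque": the same for the moment, N m; "gripper_width": finger opening in mm.
Only numpy, scipy, OpenCV 4.12 (cv2) and the standard library are available. Lean on these libraries where they do the work, as an engineer would, in place of code of your own. Each camera call takes 0.05 s, during which the arm holds its last target.

### The job

Wind the crank of the small-parts magazine clockwise for the one or two full turns and more that it takes to bring the drum's white pointer bar to the index mark on the front wall, leaving the shutter shut meanwhile. Then with the fingers slide the sprung shutter by its tab to half of its travel, so that the outer pocket with the toothed wheel is open but the inner row stays covered, never opening it much past half, and finish while holding it there against the spring. Leave the two tins and the spool beside the magazine where they are.

Things in the scene. Friction and masses are not known exactly. Their poses are not given: they have to be found in the camera images.
- magazine: Low aluminium box with a clear cover, fixed to the bench, 166 (x) x 202 (y) x 38 mm high; origin at the centre of its underside, x from its front wall (robot side) to the back. In its frame (mm): crank axis at (0, 67), drum axis at (0, -17), shut tab's centre at (0, -79, 68). The shutter opens to its +y, towards the crank. Guides and spring barrels on the cover reach up to 52 mm.
- crank (a joint): Crank angle, rad, growing clockwise from above; 0 when the pointer is exactly on the index mark, the crank's arm then pointing from its axis to the magazine's -x (front). Starts 1.5 to 2.5 turns below 0 and runs on past 0 with no stop (ends -19 and 6.5). It stays where it is left; turning takes about 1.5 N at the knob.
- crank_knob (a point): Point on the axis of the crank's upright black round knob, 82 mm above the bench. The knob is 18 mm thick, from 57 to 99 mm above the bench, spins freely on its pin and goes round the crank axis on a circle of 35 mm radius. The crank's arm below it is 57 mm high, 61 mm at the hub.
- drum (a joint): Angle of the drum under the clear cover, rad, growing counter-clockwise from above; geared to the crank (one sixth of its angle). 0 when the raised white pointer bar (60 x 9 mm) on the drum points at the index mark; then the pocket with the toothed wheel is under the window. Within 0.07 rad either way is lined up.
- shutter (a joint): Opening of the steel shutter, m: 0 shut, 0.050 full travel, 0.025 half. A spring shuts it: about 2 N at 0, 6 N at half, 10 N at full; it springs back when let go. At half travel its crossbar stands level with two short raised white lines on the cover. From about 0.042 m on the inner pockets are uncovered.
- shutter_tab (a point): Centre of the gripping part of the shutter's upright black tab, 68 mm above the bench; moves with the shutter. The tab is 28 mm wide (magazine's x) and 12 mm thick (its y, the sliding direction), its top 82 mm above the bench. The shutter's foot and crossbar (39 mm to +y of the tab) are no higher than 48 mm.
- lidded_tin: Bystander: loose round metal tin, 35 mm across, 12 mm high, behind the magazine; origin at the centre of its underside.
- line_spool: Bystander: loose wooden spool, 28 mm across, 30 mm high, beyond the magazine's crank end (+y); origin at the centre of its underside.
- glass_top_tin: Bystander: loose round tin with a glass top, 28 mm across, 12 mm high, beyond the magazine's shutter end (-y); origin at the centre of its underside.
- index_mark (a point): The index mark: a small dark diamond, 9 mm wide and 4 mm high, on the top edge of the magazine's front wall, level with the drum's axis; the point is its centre. The drum's pointer bar must point at it.

How it is judged:
By the outcome, as a careful person would: the job done as asked, in the order asked, and still so for the second after the job is handed in, while the arm keeps its last pose, push and grip.
It also fails if it takes over 58 s, if anything falls off the work surface, if the arm or the gripper's body presses on something with over 40 N, if the wrist force passes 120 N, or if a joint passes its speed limit or range.

## Working session

There is one attempt and no reset: what is moved stays moved. The work goes in short steps, Python scripts to look and compute and a shell command to move; the robot and the scene stay as the last step left them, time stands still between calls to the robot, and variables do not carry over. Pictures are saved under pics/ and viewed, and the job is handed in when it is done.

```bash
ls; mkdir -p pics
python3 - <<'E'
from rig import r, optics, order, models
import cv2
s=r.get_state(); print({k:s[k] for k in ('time_s','eef_pos','tcp_rot','force','gripper_width')})
for n in('side','top','wrist'):
    p=optics.snapshot(n); cv2.imwrite(f'pics/{n}0.png',p['image'][:,:,::-1]); print(n,p['fx'],p['rvec'],p['tvec'],p['shot'])
    for t in ('magazine','crank_knob','shutter_tab','index_mark','drum','crank'):
        try:
            for d in models.search_frame(p,t)[:2]: print(t,[round(float(v)) for v in d['extent']],round(d['confidence'],2))
        except Exception as e: print(t,e)
E
```

```text
pics
{'time_s': 0.0, 'eef_pos': array([251.40028494, 626.15177708, 403.70044653]), 'tcp_rot': array([ 2.60165751e+00,  1.75896734e+00, -2.16879283e-03]), 'force': array([ 0.72219227, -0.21932134,  0.49220149]), 'gripper_width': 87.84598838927818}
side 495.9807641143205 [ 0.11069141 -2.77883491  1.36351752] [ 583.9981643     4.1428959  1084.30174817] 1
magazine [285, 232, 95, 94] 0.63
crank_knob [285, 230, 12, 39] 0.86
shutter_tab [290, 207, 41, 40] 0.96
index_mark [286, 231, 92, 93] 0.97
drum [285, 231, 93, 95] 0.29
crank [285, 231, 10, 35] 0.66
top 491.89129116460407 [ 2.18892214 -2.15693228  0.11379886] [ 87.62940545 555.88405511 890.54635121] 2
magazine [253, 201, 114, 94] 0.93
crank_knob [225, 197, 31, 8] 0.84
shutter_tab [274, 202, 57, 38] 0.86
index_mark [254, 199, 115, 95] 0.71
crank [223, 199, 28, 13] 0.84
wrist 298.31125391392015 [-2.39344436 -1.61748585 -0.23787713] [-672.99589118  -35.72186325  392.14939571] 3
```

Run:
```python
import cv2,numpy as np
a=cv2.imread('pics/top0.png')[130:270,180:330]; b=cv2.imread('pics/side0.png')[160:300,210:360]
cv2.imwrite('pics/crop0.png',np.hstack([cv2.resize(x,(400,373),interpolation=cv2.INTER_CUBIC) for x in(a,b)]))
```

```text
(no output)
```

View pics/top0.png

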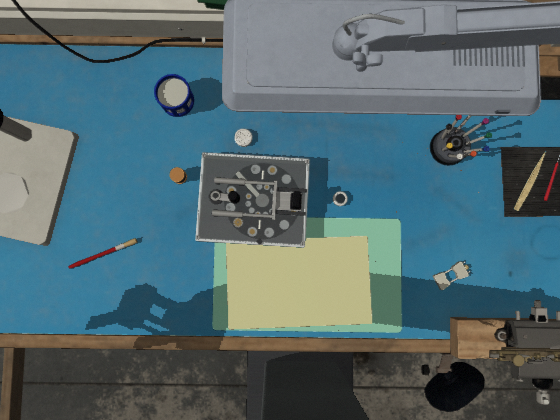

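View pics/side0.png

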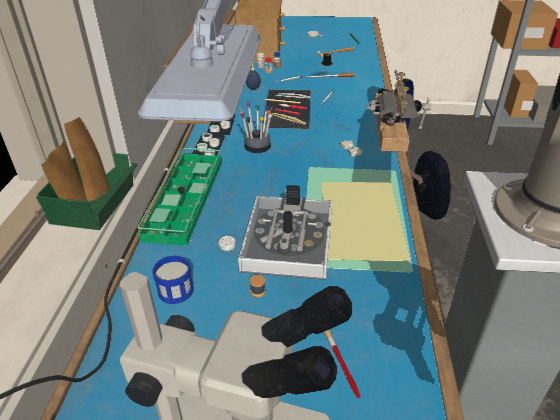

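View pics/wrist0.png

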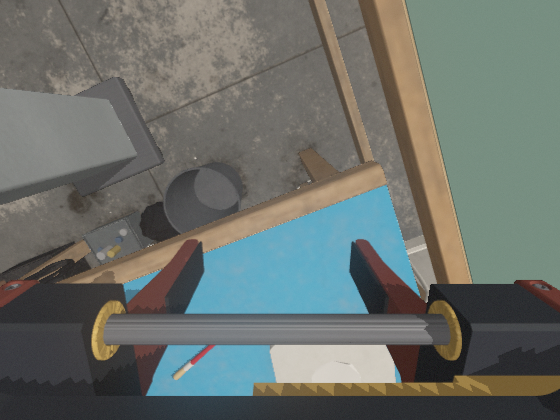

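```bash
sleep 0
```

```text
(no output)
```

View pics/crop0.png

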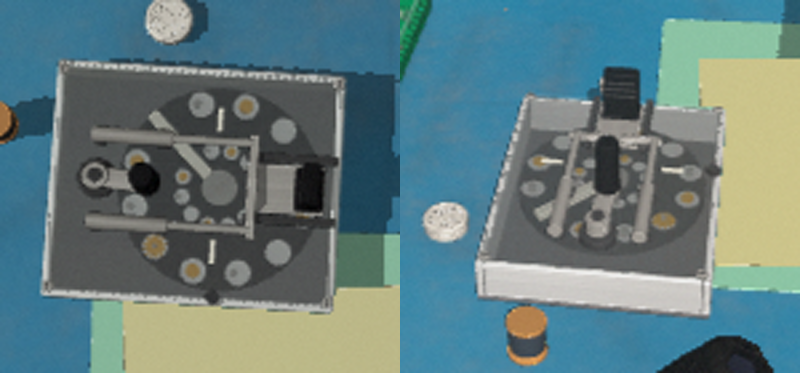

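```bash
cat > h.py <<'E'
import numpy as np, cv2
from scipy.optimize import least_squares
def proj(p,X):
    K=np.array([[p['fx'],0,p['cx']],[0,p['fy'],p['cy']],[0,0,1.]])
    return cv2.projectPoints(np.atleast_2d(np.float64(X)),np.float64(p['rvec']),np.float64(p['tvec']),K,None)[0][:,0]
def ray(p,uv,z):
    R=cv2.Rodrigues(np.float64(p['rvec']))[0];t=np.float64(p['tvec']).ravel()
    c=-R.T@t; d=R.T@np.array([(uv[0]-p['cx'])/p['fx'],(uv[1]-p['cy'])/p['fy'],1])
    return c+d*(z-c[2])/d[2]
def mag2w(m,P):
    P=np.atleast_2d(np.float64(P)); c,s=np.cos(m[2]),np.sin(m[2])
    return np.c_[m[0]+c*P[:,0]-s*P[:,1],m[1]+s*P[:,0]+c*P[:,1],P[:,2]]
C=np.array([[83,101,38],[83,-101,38],[-83,-101,38],[-83,101,38.]])
E
python3 - <<'E'
from h import *
from rig import optics,models
t=optics.snapshot('top'); s=optics.snapshot('side')
for p in(t,s):
    R=cv2.Rodrigues(np.float64(p['rvec']))[0]; print(-R.T@np.float64(p['tvec']).ravel())
ct=np.array([(60,63),(343,77),(330,310),(43,295)])/2.667+[180,130]
cs=(np.array([(527,97),(722,108),(710,312),(480,293)])-[400,0])/2.667+[210,160]
# side order: guess: back -y, front -y, front +y(top edge), back +y
cs[2]=(np.array([712,290])-[400,0])/2.667+[210,160]; cs[3]=(np.array([478,266])-[400,0])/2.667+[210,160]
so=[3,0,1,2]
def f(m,w):
    o=[]
    if w&1:o+=list((proj(t,mag2w(m,C))-ct).ravel())
    if w&2:o+=list((proj(s,mag2w(m,C))-cs[so]).ravel())
    return np.array(o)
for w in(1,2,3):
    q=least_squares(f,[600,0,0],args=(w,),x_scale=[100,100,.1]); print(w,q.x,np.round(q.fun,1))
m=q.x
np.save('mag.npy',m)
print('axis',mag2w(m,[[0,67,61],[0,32,82],[0,-79,68],[0,-17,38]]))
for p,n in((t,'top'),(s,'side')):
    im=p['image'][:,:,::-1].copy(); im=cv2.resize(im,None,fx=4,fy=4,interpolation=cv2.INTER_CUBIC)
    for X in list(C)+[[0,67,61],[0,-79,82],[0,32,99],[-83,-17,38]]:
        u=proj(p,mag2w(m,X))[0]*4+1.5; cv2.circle(im,tuple(int(v) for v in u),4,(0,0,255),1)
    x,y=(720,540) if n=='top' else (900,680)
    cv2.imwrite(f'pics/ov_{n}.png',im[y:y+560,x:x+600])
for p in(t,s):
  for n in('crank_knob','shutter_tab'):
    for d in models.silhouettes(p,n)[:1]:
        print(n,d['extent'],d['confidence'])
E
```

```text
[463.5006609  100.03579198 940.70121545]
[504.95793979 900.66001718 671.27513962]
1 [ 5.63973463e+02  1.38215221e+02 -3.97184359e-02] [-1.3 -1.4  0.9 -0.7  1.5  1.2 -1.2  0.8]
2 [ 5.61679306e+02  1.42621475e+02 -4.06086797e-02] [-1.3  0.3 -1.5 -0.1  2.   0.9  0.8 -1.4]
3 [ 5.62972855e+02  1.39387439e+02 -3.96981508e-02] [-1.9 -0.9  0.3 -0.2  0.9  1.7 -1.8  1.4 -1.7 -0.9 -2.  -1.   1.4 -0.1
  0.2 -2.7]
axis [[565.63193226 206.33465229  61.        ]
 [564.24286189 171.36222768  82.        ]
 [559.83752446  60.44968104  68.        ]
 [562.29816339 122.40083322  38.        ]]
crank_knob [225.8, 198.2, 28.5, 8.7] 0.64
crank_knob [287.5, 229.8, 13.2, 36.0] 0.66
shutter_tab [288.6, 207.2, 36.4, 43.0] 0.88
```

View pics/ov_top.png

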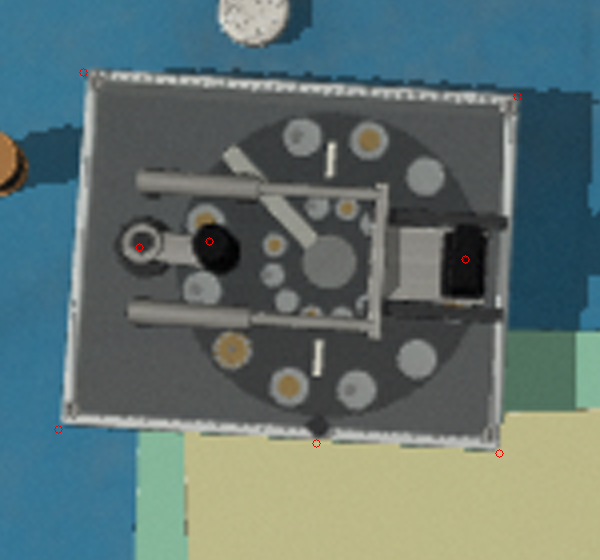

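View pics/ov_side.png

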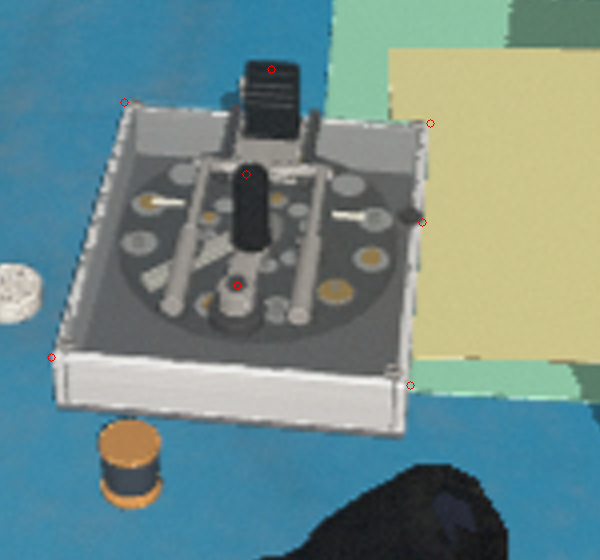

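Run:
```python
from h import *
from rig import optics
t=optics.snapshot('top'); s=optics.snapshot('side')
for uv in((350,300),(335,365),(270,320),(245,320),(130,280),(145,365)):
    print('side',uv,[np.round(ray(s,uv,z)[:2]) for z in(0,100,200,300,400)])
for uv in((0,180),(75,130),(45,245),(30,130),(225,108)):
    print('top',uv,[np.round(ray(t,uv,z)[:2]) for z in(0,100,200,300,400)])
for uv in((243,115),(262,30),(140,108)):print('side lamp',uv,[np.round(ray(s,uv,z)[:2]) for z in(100,200,300,400,500)])
```

```text
side (350, 300) [array([441., 288.]), array([450., 379.]), array([460., 471.]), array([470., 562.]), array([479., 653.])]
side (335, 365) [array([468., 426.]), array([473., 497.]), array([479., 568.]), array([484., 638.]), array([490., 709.])]
side (270, 320) [array([579., 344.]), array([568., 427.]), array([557., 510.]), array([546., 593.]), array([535., 676.])]
side (245, 320) [array([622., 348.]), array([605., 430.]), array([587., 513.]), array([570., 595.]), array([552., 677.])]
side (130, 280) [array([852., 269.]), array([800., 364.]), array([748., 458.]), array([697., 552.]), array([645., 646.])]
side (145, 365) [array([767., 450.]), array([728., 517.]), array([689., 584.]), array([650., 651.]), array([611., 718.])]
top (0, 180) [array([598., 627.]), array([584., 571.]), array([570., 515.]), array([555., 459.]), array([541., 403.])]
top (75, 130) [array([699., 488.]), array([674., 447.]), array([649., 406.]), array([624., 365.]), array([599., 323.])]
top (45, 245) [array([475., 533.]), array([474., 487.]), array([473., 441.]), array([471., 395.]), array([470., 349.])]
top (30, 130) [array([697., 576.]), array([673., 525.]), array([648., 475.]), array([623., 424.]), array([598., 373.])]
top (225, 108) [array([748., 198.]), array([717., 187.]), array([687., 177.]), array([657., 167.]), array([627., 156.])]
side lamp (243, 115) [array([ 704., -219.]), array([669., -23.]), array([634., 173.]), array([599., 369.]), array([565., 565.])]
side lamp (262, 30) [array([ 733., -878.]), array([ 693., -567.]), array([ 653., -255.]), array([613.,  56.]), array([573., 367.])]
side lamp (140, 108) [array([ 976., -240.]), array([893., -41.]), array([811., 159.]), array([728., 359.]), array([646., 559.])]
```

Run:
```python
import cv2,numpy as np
b=cv2.imread('pics/side0.png')[0:150,130:290]; a=cv2.imread('pics/top0.png')[20:170,200:360]
cv2.imwrite('pics/lamp.png',np.hstack([cv2.resize(x,(400,375),interpolation=cv2.INTER_CUBIC) for x in(b,a)]))
```

```text
(no output)
```

View pics/lamp.png

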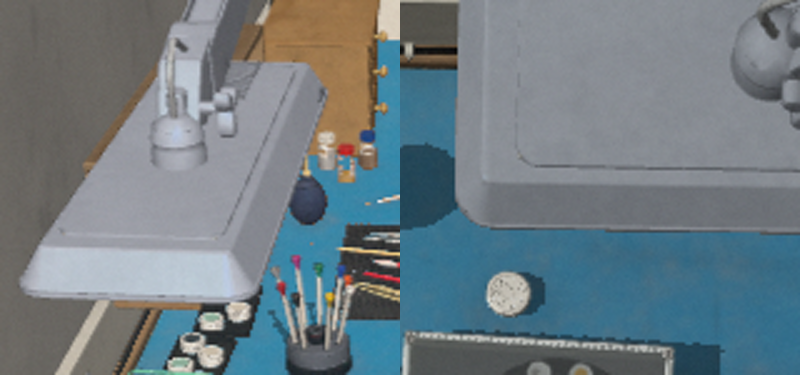

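```bash
python3 -m inch '[[[0,0,0,0,0,-1],[0,0,0,0,0,-1],[0,0,0,-0.67,0,-0.27],[0,0,0,-0.67,0,0],[0,-0.5,0,0,0,0],[-1,0.3,0,0,0,0],[-1,0.3,0,0,0,0],[-1,0.3,0,0,0,0],[-1,0.3,0,0,0,0],[-1,0.3,0,0,0,0]]]' 87.8 15
cat >> h.py <<'E'
from scipy.spatial.transform import Rotation as Rot
def toolR(s): return Rot.from_rotvec(s['tcp_rot']).as_matrix()
def grasp(s): return np.array(s['eef_pos'])+163*toolR(s)[:,2]
E
python3 - <<'E'
from h import *
from rig import r
s=r.get_state(); R=toolR(s); print(np.round(R,3)); print(grasp(s), s['eef_pos'],s['time_s'])
g=np.array([564,172,170]); print('delta units',R.T@(g-grasp(s))/20)
E
```

```text
time_s: 2.7
eef_pos: [266.8, 524.9, 408.9]
tcp_rot: [2.157, 2.07, 0.205]
force: [0.6, -0.6, -0.4]
gripper_width: 88.1
[[ 0.041  0.979  0.198]
 [ 0.999 -0.04  -0.01 ]
 [-0.002  0.198 -0.98 ]]
[298.97825973 523.3068031  249.09658186] [266.75314894 524.93945569 408.87103751] 2.7
delta units [-16.99443086  12.90130126   6.67224853]
```

```bash
python3 -m inch '[[[-1,0.65,0.1,0,0,0],[-1,0.65,0.1,0,0,0],[-1,0.65,0.1,0,0,0],[-1,0.65,0.1,0,0,0],[-1,0.65,0.1,0,0,0],[-1,0.65,0.1,0,0,0],[-1,0.65,0.1,0,0,0],[-1,0.65,0.1,0,0,0],[-1,0.65,0.1,0,0,0],[-1,0.65,0.1,0,0,0]]]'
python3 -m inch '[[[-1,0.9,0.4,0,0,0],[-1,0.9,0.4,0,0,0],[-1,0.9,0.4,0,0,0],[-1,0.9,0.4,0,0,0],[-1,0.9,0.4,0,0,0],[-1,0.9,0.4,0,0,0],[-1,0.9,0.4,0,0,0],[0,0,0,0,0,0],[0,0,0,0,0,0],[0,0,0,0,0,0]]]'
python3 - <<'E'
from h import *
from rig import r,optics
s=r.get_state(); R=toolR(s); print(grasp(s),s['time_s'])
m=np.load('mag.npy')
for n in('wrist','top'):
    p=optics.snapshot(n); im=p['image'][:,:,::-1].copy()
    if n=='wrist':
        for X in list(C)+[[0,67,61],[0,-79,82],[0,32,99],[-83,-17,38]]:
            u=proj(p,mag2w(m,X))[0]
            if abs(u).max()<2000: cv2.circle(im,tuple(int(v) for v in u),4,(0,0,255),1)
    cv2.imwrite(f'pics/{n}1.png',im)
E
```

```text
time_s: 3.95
eef_pos: [390.7, 318.8, 415.7]
tcp_rot: [2.157, 2.068, 0.207]
force: [-0.8, 0.6, -0.8]
gripper_width: 87.9
time_s: 5.2
eef_pos: [518.1, 175.8, 386.3]
tcp_rot: [2.155, 2.071, 0.207]
force: [-0.1, -0.0, -0.8]
gripper_width: 88.1
[550.5844986  174.24811859 226.56705369] 5.2
```

View pics/wrist1.png

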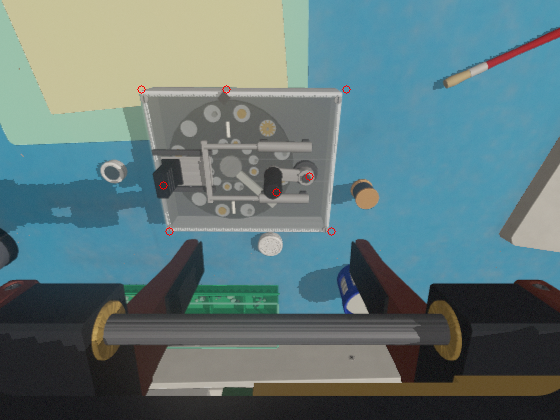

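View pics/top1.png

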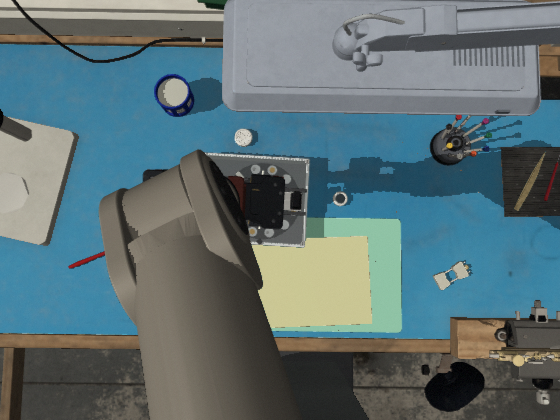

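Run:
```python
from h import *
from rig import optics
p=optics.snapshot('wrist'); im=p['image'][:,:,::-1]
cv2.imwrite('pics/w1z.png',cv2.resize(im[80:240,130:350],None,fx=3.6,fy=3.6,interpolation=cv2.INTER_CUBIC))
import pickle; pickle.dump({k:v for k,v in p.items()},open('w1.pkl','wb'))
from rig import r
s=r.get_state(); print('grasp px',proj(p,grasp(s)), 'tip',proj(p,grasp(s)+19*toolR(s)[:,2]))
R=cv2.Rodrigues(np.float64(p['rvec']))[0]; c=-R.T@np.float64(p['tvec']).ravel(); print('cam in tool',toolR(s).T@(c-s['eef_pos']))
```

```text
grasp px [[279.66406238 271.61534987]] tip [[279.34709863 255.90399864]]
cam in tool [ -1.68702872 -79.35441247  19.45134457]
```

View pics/w1z.png

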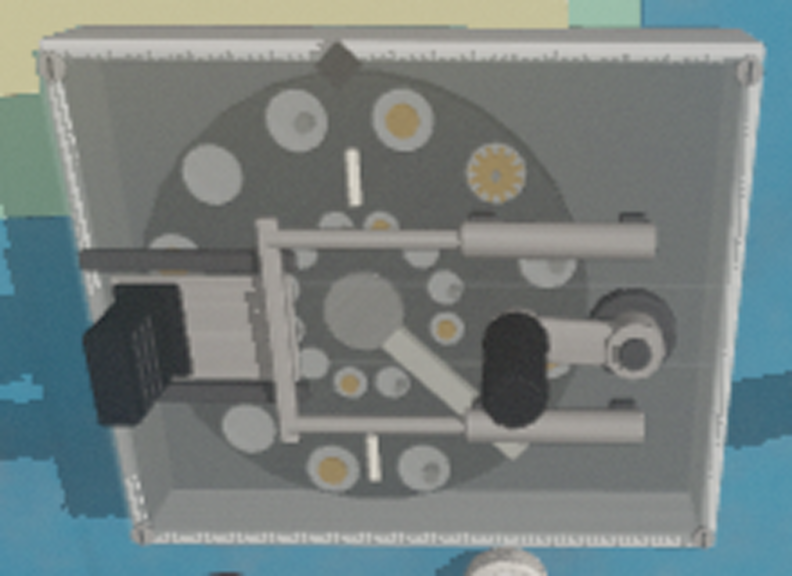

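Run:
```python
from h import *
import pickle
p=pickle.load(open('w1.pkl','rb'))
m=np.load('mag.npy')
def z(a,b): return (130+a/3.6,80+b/3.6)
print('hub',ray(p,z(634,350),61),mag2w(m,[0,67,61]))
print('knob',ray(p,z(516,392),99),mag2w(m,[0,32,99]))
print('diamond',ray(p,z(338,63),38),mag2w(m,[-83,-17,38]))
print('drum c',ray(p,z(363,312),33),mag2w(m,[0,-17,33]))
for n,q in dict(fl=(47,50),fr=(757,55),br=(707,540),bl=(140,538)).items(): print(n,ray(p,z(*q),38))
print(mag2w(m,C))
```

```text
hub [565.95603472 202.4666052   61.        ] [[565.63193226 206.33465229  61.        ]]
knob [560.55352885 168.74198529  99.        ] [[564.24286189 171.36222768  99.        ]]
diamond [486.7411918  122.07299379  38.        ] [[479.36355644 125.69491436  38.        ]]
drum c [561.48263817 119.89465318  33.        ] [[562.29816339 122.40083322  33.        ]]
fl [480.16175846  42.38374415  38.        ]
fr [489.27109322 237.73433486  38.        ]
br [647.32919934 230.18489321  38.        ]
bl [638.93811129  34.46080006  38.        ]
[[649.91592184 237.01378364  38.        ]
 [641.89900147  35.17293299  38.        ]
 [476.02978757  41.76109528  38.        ]
 [484.04670795 243.60194592  38.        ]]
```

Run:
```python
from h import *
from rig import r
s=r.get_state(); R=toolR(s); print(grasp(s)); print('delta units',R.T@(np.array([561.5,169.5,90])-grasp(s))/20)
```

```text
[550.79713449 174.02372557 226.58619056]
delta units [-0.19293775 -0.83089214  6.80069118]
```

```bash
python3 -m inch '[[[-0.1,-0.2,0.8,0,0,0],[-0.1,-0.2,0.8,0,0,0],[0,-0.2,0.8,0,0,0],[0,-0.2,0.8,0,0,0],[0,-0.03,0.8,0,0,0],[0,0,0.8,0,0,0],[0,0,0.8,0,0,0],[0,0,0.8,0,0,0],[0,0,0.4,0,0,0],[0,0,0,0,0,0]]]' 50 10
python3 - <<'E'
from h import *
from rig import r,optics
s=r.get_state(); print(grasp(s))
for n in('wrist','side'):
    p=optics.snapshot(n); im=p['image'][:,:,::-1].copy()
    if n=='side': im=cv2.resize(im[100:300,180:400],None,fx=3.6,fy=3,interpolation=cv2.INTER_CUBIC)
    cv2.imwrite(f'pics/{n}2.png',im)
E
```

```text
time_s: 6.6
eef_pos: [529.3, 170.1, 248.9]
tcp_rot: [2.156, 2.069, 0.205]
force: [-0.8, -0.7, -0.1]
gripper_width: 50.1
[561.67274572 168.31100586  89.17290571]
```

View pics/wrist2.png

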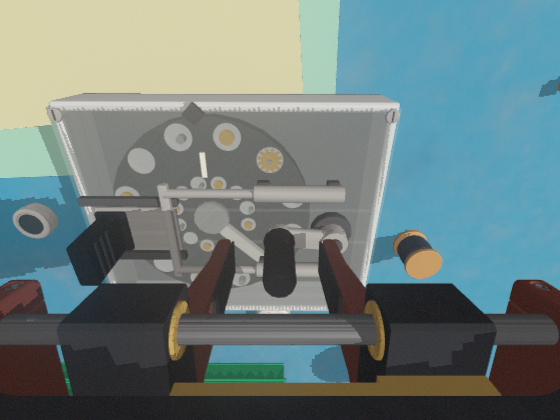

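View pics/side2.png

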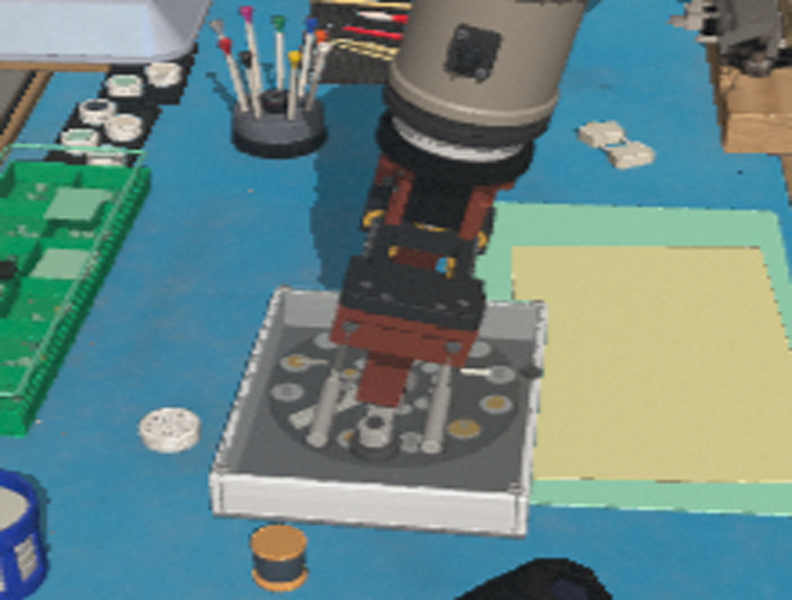

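```bash
python3 -m inch '[[[0,0,0,0,0,0],[0,0,0,0,0,0],[0,0,0,0,0,0],[0,0,0,0,0,0],[0,0,0,0,0,0],[0,0,0,0,0,0],[0,0,0,0,0,0],[0,0,0,0,0,0],[0,0,0,0,0,0],[0,0,0,0,0,0]]]' 10 12
python3 - <<'E'
from h import *
from rig import r
s=r.get_state(); print(grasp(s)); R=toolR(s)
ax=np.array([565.7,203.0]); th0=np.arctan2(168.3-203,561.7-565.7); print(np.degrees(th0))
# knob tool-frame deltas, clockwise, 20 rows/turn
P=lambda th:np.array([35*np.cos(th),35*np.sin(th),0])
for k in range(23):
    d=R.T@(P(th0-(k+1)*np.pi/10)-P(th0-k*np.pi/10))/20; print(k,np.round(d,2).tolist())
E
```

```text
time_s: 7.95
eef_pos: [529.5, 171.0, 249.8]
tcp_rot: [2.155, 2.07, 0.209]
force: [-0.6, 4.1, 0.3]
gripper_width: 17.8
[562.10152146 169.56415398  90.12423309]
-96.57567734175814
0 [0.13, -0.52, -0.11]
1 [0.28, -0.46, -0.09]
2 [0.41, -0.35, -0.07]
3 [0.5, -0.21, -0.04]
4 [0.55, -0.04, -0.01]
5 [0.53, 0.12, 0.02]
6 [0.47, 0.28, 0.06]
7 [0.36, 0.41, 0.08]
8 [0.21, 0.49, 0.1]
9 [0.05, 0.53, 0.11]
10 [-0.13, 0.52, 0.11]
11 [-0.28, 0.46, 0.09]
12 [-0.41, 0.35, 0.07]
13 [-0.5, 0.21, 0.04]
14 [-0.55, 0.04, 0.01]
15 [-0.53, -0.12, -0.02]
16 [-0.47, -0.28, -0.06]
17 [-0.36, -0.41, -0.08]
18 [-0.21, -0.49, -0.1]
19 [-0.05, -0.53, -0.11]
20 [0.13, -0.52, -0.11]
21 [0.28, -0.46, -0.09]
22 [0.41, -0.35, -0.07]
```

```bash
python3 -m inch '[[[0.13,-0.52,-0.11,0,0,0],[0.28,-0.46,-0.09,0,0,0],[0.41,-0.35,-0.07,0,0,0],[0.5,-0.21,-0.04,0,0,0],[0,0,0,0,0,0],[0,0,0,0,0,0],[0,0,0,0,0,0],[0,0,0,0,0,0],[0,0,0,0,0,0],[0,0,0,0,0,0]]]'
python3 - <<'E'
from h import *
from rig import r
s=r.get_state(); print(grasp(s),toolR(s)[:,2])
E
```

```text
time_s: 9.2
eef_pos: [499.4, 197.8, 249.7]
tcp_rot: [2.156, 2.068, 0.207]
force: [3.5, 1.3, 4.5]
gripper_width: 17.8
[532.03464706 196.13116138  90.02344117] [ 0.20015171 -0.01005376 -0.97971333]
```

```bash
python3 -m inch '[[[0.55,-0.04,-0.01,0,0,0],[0.53,0.12,0.02,0,0,0],[0.47,0.28,0.06,0,0,0],[0.36,0.41,0.08,0,0,0],[0.21,0.49,0.1,0,0,0],[0.05,0.53,0.11,0,0,0],[-0.13,0.52,0.11,0,0,0],[-0.28,0.46,0.09,0,0,0],[0,0,0,0,0,0],[0,0,0,0,0,0]]]'
python3 - <<'E'
from h import *
from rig import r
s=r.get_state(); g=grasp(s); d=g[:2]-[566,204.2];print(g,np.hypot(*d),np.degrees(np.arctan2(d[1],d[0])))
E
```

```text
time_s: 10.45
eef_pos: [557.3, 231.4, 249.8]
tcp_rot: [2.156, 2.069, 0.209]
force: [4.5, 2.9, 2.9]
gripper_width: 17.7
[590.03944723 229.97708929  90.08795574] 35.247033283801734 46.997714317390376
```

```bash
python3 -m inch '[[[-0.39,0.38,0.07,0,0,0],[-0.5,0.21,0.04,0,0,0],[-0.55,0.04,0.01,0,0,0],[-0.53,-0.12,-0.02,0,0,0],[-0.47,-0.28,-0.06,0,0,0],[-0.36,-0.41,-0.08,0,0,0],[-0.21,-0.49,-0.1,0,0,0],[-0.05,-0.53,-0.11,0,0,0],[0.13,-0.52,-0.11,0,0,0],[0.28,-0.46,-0.09,0,0,0]]]'
python3 - <<'E'
from h import *
from rig import r
s=r.get_state(); g=grasp(s); d=g[:2]-[566,204.2];print(g,np.hypot(*d),np.degrees(np.arctan2(d[1],d[0])))
E
```

```text
time_s: 11.7
eef_pos: [510.0, 179.9, 249.8]
tcp_rot: [2.156, 2.069, 0.208]
force: [5.2, 5.1, 0.1]
gripper_width: 17.7
[542.64539943 178.31424197  90.08920671] 34.864162644552835 -132.0573507387713
```

Good. Continue (rows 22–31), then check.

```bash
python3 -m inch '[[[0.42,-0.33,-0.07,0,0,0],[0.51,-0.19,-0.04,0,0,0],[0.55,-0.04,-0.01,0,0,0],[0.53,0.12,0.02,0,0,0],[0.47,0.28,0.06,0,0,0],[0.36,0.41,0.08,0,0,0],[0.21,0.49,0.1,0,0,0],[0.05,0.53,0.11,0,0,0],[-0.13,0.52,0.11,0,0,0],[-0.28,0.46,0.09,0,0,0]]]'
python3 -m inch '[[[-0.41,0.35,0.07,0,0,0],[-0.5,0.21,0.04,0,0,0],[-0.55,0.04,0.01,0,0,0],[-0.53,-0.12,-0.02,0,0,0],[-0.47,-0.28,-0.06,0,0,0],[-0.36,-0.41,-0.08,0,0,0],[-0.21,-0.49,-0.1,0,0,0],[-0.05,-0.53,-0.11,0,0,0],[0.13,-0.52,-0.11,0,0,0],[0,0,0,0,0,0]]]'
python3 - <<'E'
from h import *
from rig import r,optics
s=r.get_state(); R=toolR(s); g=grasp(s); d=g[:2]-[566,204.2];th=np.arctan2(d[1],d[0]);print(g,np.hypot(*d),np.degrees(th))
p=optics.snapshot('wrist'); cv2.imwrite('pics/w3.png',p['image'][:,:,::-1])
for a in (200,190,177.6): 
  t=np.radians(a); print(a,R.T@(np.array([566+35*np.cos(t),204.2+35*np.sin(t),90])-g)/20)
E
```

```text
time_s: 12.95
eef_pos: [558.0, 231.9, 249.7]
tcp_rot: [2.156, 2.07, 0.204]
force: [-1.1, 0.6, 9.9]
gripper_width: 17.5
time_s: 14.2
eef_pos: [519.1, 174.6, 249.8]
tcp_rot: [2.156, 2.071, 0.204]
force: [-0.6, 1.7, 5.7]
gripper_width: 17.9
[551.27015129 172.87701767  90.00146774] 34.613547422338385 -115.18557964165824
200 [ 0.93028805 -0.92700433 -0.18950623]
190 [ 1.22152211 -1.01580582 -0.2082019 ]
177.6 [ 1.59737389 -1.05502721 -0.21711359]
```

View pics/w3.png

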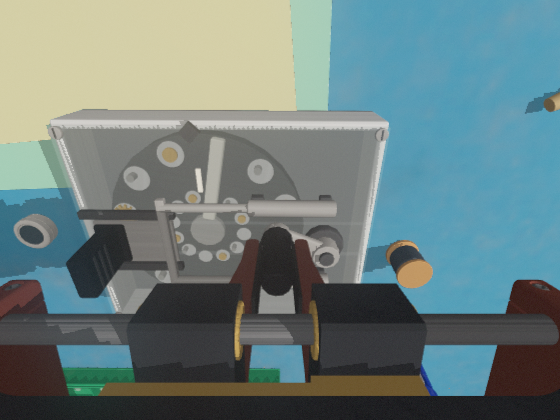

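```bash
python3 -m inch '[[[0.21,-0.37,-0.08,0,0,0],[0.31,-0.31,-0.06,0,0,0],[0.41,-0.25,-0.05,0,0,0],[0.29,-0.09,-0.02,0,0,0],[0.38,-0.04,-0.01,0,0,0],[0,0,0,0,0,0],[0,0,0,0,0,0],[0,0,0,0,0,0],[0,0,0,0,0,0],[0,0,0,0,0,0]]]'
python3 - <<'E'
from h import *
from rig import r,optics
s=r.get_state(); R=toolR(s); g=grasp(s); d=g[:2]-[566,204.2];th=np.arctan2(d[1],d[0]);print(g,np.hypot(*d),np.degrees(th))
p=optics.snapshot('wrist'); cv2.imwrite('pics/w4.png',cv2.resize(p['image'][90:290,40:400,::-1],None,fx=2.2,fy=2.2,interpolation=cv2.INTER_CUBIC))
import pickle; pickle.dump(dict(p),open('w4.pkl','wb'))
E
```

```text
time_s: 15.5
eef_pos: [499.1, 207.6, 249.8]
tcp_rot: [2.156, 2.071, 0.205]
force: [-0.9, 0.5, 5.1]
gripper_width: 17.4
[531.29546373 205.95381183  90.01219679] 34.74882290915133 177.1069890026278
```

View pics/w4.png

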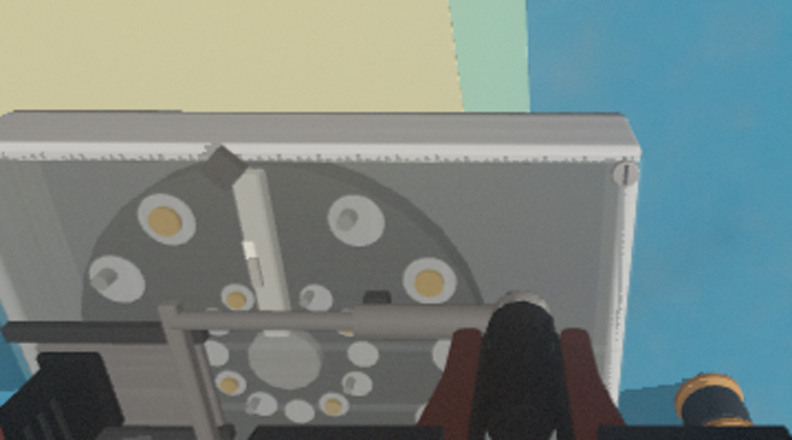

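Run:
```python
from h import *
import pickle
p=pickle.load(open('w4.pkl','rb'))
z=lambda a,b:(40+a/2.2,90+b/2.2)
for h in (20,28,34):
    c=ray(p,z(285,358),h); o=ray(p,z(256,171),h); i=ray(p,z(274,333),h)
    A=lambda v:np.degrees(np.arctan2(v[1],v[0]))%360
    print(h,c[:2],A(o-c),A(o-i))
D=ray(p,z(226,166),38); print(D)
fl=ray(p,z(0,147),38); fr=ray(p,z(638,152),38); print('front dir normal',A(fr-fl)+90)
```

```text
20 [567.8661146  115.90474406] 175.15704818826575 172.7859995720381
28 [562.0133207 119.7140933] 175.15704818826575 172.7859995720381
34 [557.62372527 122.57110523] 175.15704818826575 172.7859995720381
[486.9444899  121.85481603  38.        ]
front dir normal 177.24916473410127
```

```bash
python3 -m inch '[[[0,0,0,0,0,0],[0,0,0,0,0,0],[0,0,0,0,0,0],[0,0,-0.6,0,0,0],[0,0,-1,0,0,0],[0,0,-1,0,0,0],[0,0,-0.6,0,0,0],[-1,0.15,0,0,0,0],[-1,0.15,0,0,0,0],[-1,0.15,0,0,0,0]]]' 44 10
python3 - <<'E'
from h import *
from rig import r,optics
s=r.get_state(); R=toolR(s); g=grasp(s); print(g)
print('delta units',R.T@(np.array([559.9,58.3,130])-g)/20)
for n in('top','wrist'):
    p=optics.snapshot(n); cv2.imwrite(f'pics/{n}5.png',p['image'][:,:,::-1])
E
```

```text
time_s: 16.8
eef_pos: [493.4, 146.6, 314.9]
tcp_rot: [2.156, 2.069, 0.207]
force: [-0.4, 0.6, -0.2]
gripper_width: 44.2
[525.89769009 144.93277153 155.20743377]
delta units [-4.25536637  1.58638206  1.61779828]
```

View pics/wrist5.png

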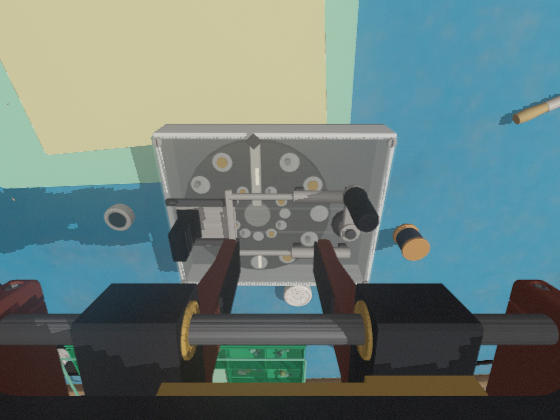

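View pics/top5.png

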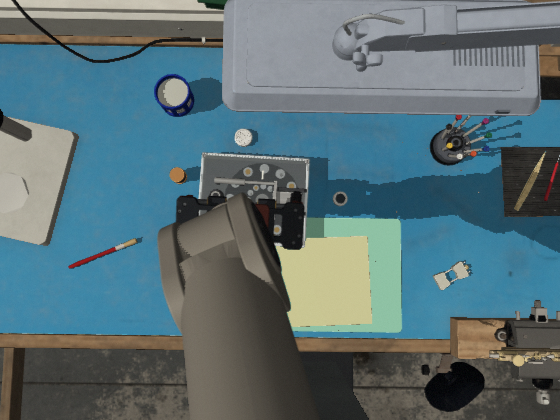

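Run:
```python
from h import *
from rig import optics
p=optics.snapshot('wrist'); cv2.imwrite('pics/w6.png',cv2.resize(p['image'][115:265,150:330,::-1],None,fx=4,fy=4,interpolation=cv2.INTER_CUBIC))
import pickle; pickle.dump(dict(p),open('w6.pkl','wb'))
```

```text
(no output)
```

View pics/w6.png

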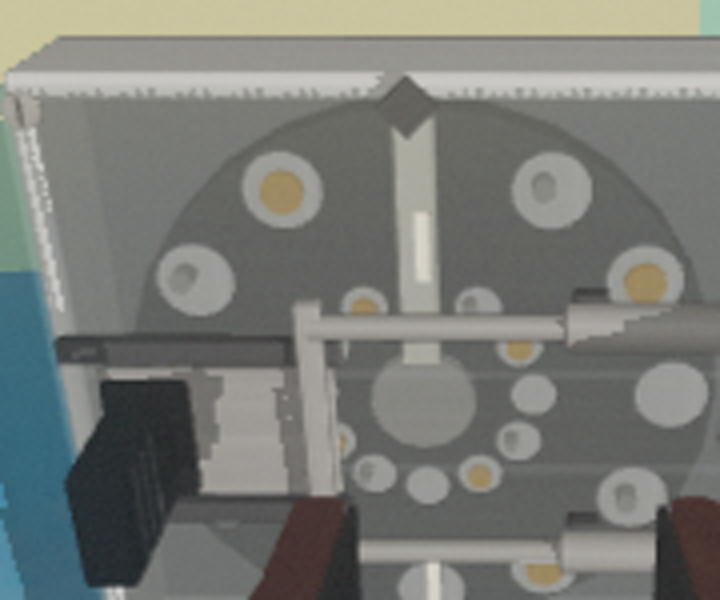

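Run:
```python
from h import *
import pickle
p=pickle.load(open('w6.pkl','rb'))
z=lambda a,b:(150+a/4,115+b/4)
A=lambda v:np.degrees(np.arctan2(v[1],v[0]))%360
h=30
c=ray(p,z(424,400),h); o=ray(p,z(414,130),h); i=ray(p,z(421,362),h)
print(c,A(o-c),A(o-i)); print('edge normal',A(ray(p,z(700,75),38)-ray(p,z(8,72),38))+90)
D=ray(p,z(405,107),38); print(D, A(D-c))
for h2 in(44,48,52):
  print(ray(p,z(421,245),h2))
```

```text
[561.6318891  119.45743431  30.        ] 177.38529899543593 177.00144903978912
edge normal 177.19233667587662
[487.59587086 121.81328321  38.        ] 178.17744561855446
[515.78809461 123.28178436  44.        ]
[514.16055792 123.67394556  48.        ]
[512.53302122 124.06610676  52.        ]
```

```bash
python3 -m inch '[[[-0.9,0.3,0.3,0,0,0],[-0.9,0.3,0.3,0,0,0],[-0.9,0.3,0.3,0,0,0],[-0.9,0.3,0.3,0,0,0],[-0.65,0.39,0.22,0,0,0],[0,0,0.2,0,0,0],[0,0,0,0,0,0],[0,0,0,0,0,0],[0,0,0,0,0,0],[0,0,0,0,0,0]]]' 44 30
python3 - <<'E'
from h import *
from rig import r,optics
s=r.get_state(); R=toolR(s); g=grasp(s); print(g)
print('delta units',R.T@(np.array([559.9,58.3,73])-g)/20)
for n in('wrist',):
    p=optics.snapshot(n); im=p['image'][:,:,::-1].copy()
    b=np.array([559.9,58.3,0]); 
    for dx in(-14,14):
      for dy in(-6,6):
        for zz in(56,82):
          u=proj(p,b+[dx,dy,zz])[0]; cv2.circle(im,tuple(int(round(v)) for v in u),2,(0,0,255) if zz==82 else (0,255,255),1)
    cv2.imwrite(f'pics/{n}7.png',im[100:330,130:430]) 
    cv2.imwrite(f'pics/{n}7.png',cv2.resize(im[100:330,130:430],None,fx=2.5,fy=2.5,interpolation=cv2.INTER_CUBIC))
E
```

```text
time_s: 18.2
eef_pos: [527.5, 61.0, 289.5]
tcp_rot: [2.156, 2.069, 0.207]
force: [-0.5, 0.7, 0.5]
gripper_width: 44.2
[560.06346259  59.3422487  129.7844897 ]
delta units [-0.04710044 -0.57322812  2.78085765]
```

View pics/wrist7.png

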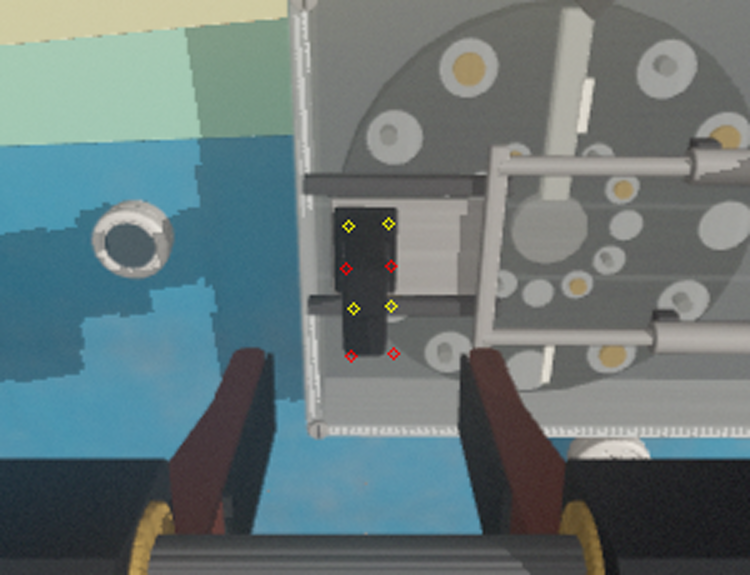

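```bash
python3 -m inch '[[[-0.1,-0.3,0,0,0,0],[0,-0.27,0.4,0,0,0],[0,0,0.6,0,0,0],[0,0,0.6,0,0,0],[0,0,0.6,0,0,0],[0,0,0.5,0,0,0],[0,0,0.08,0,0,0],[0,0,0,0,0,0],[0,0,0,0,0,0],[0,0,0,0,0,0]]]'
python3 - <<'E'
from h import *
from rig import r,optics
s=r.get_state(); print(grasp(s))
p=optics.snapshot('wrist'); cv2.imwrite('pics/w8.png',p['image'][:,:,::-1])
E
```

```text
time_s: 19.5
eef_pos: [527.5, 58.6, 233.0]
tcp_rot: [2.156, 2.069, 0.207]
force: [-0.1, 1.1, -0.4]
gripper_width: 44.5
[560.1329805   56.98043782  73.32470438]
```

View pics/w8.png

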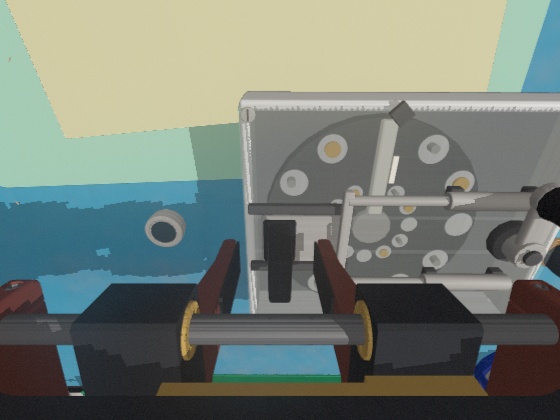

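```bash
python3 -m inch '[[[0,0,0,0,0,0],[0,0,0,0,0,0],[0,0,0,0,0,0],[0,0,0,0,0,0],[0,0,0,0,0,0],[0,0,0,0,0,0],[0,0,0,0,0,0],[0,0,0,0,0,0],[0,0,0,0,0,0],[0,0,0,0,0,0]]]' 4 25
python3 - <<'E'
from h import *
from rig import r,optics
s=r.get_state(); print(grasp(s)); R=toolR(s); print(R.T@np.array([.042,.999,0]))
p=optics.snapshot('wrist'); cv2.imwrite('pics/w9.png',p['image'][:,:,::-1])
import pickle; pickle.dump(dict(p),open('w9.pkl','wb'))
E
```

```text
time_s: 20.8
eef_pos: [527.5, 59.9, 232.6]
tcp_rot: [2.156, 2.071, 0.208]
force: [-0.2, 4.1, -0.6]
gripper_width: 11.7
[560.01230686  58.51473468  72.9013433 ]
[ 9.99880677e-01  1.89705843e-03 -1.81799105e-04]
```

View pics/w9.png

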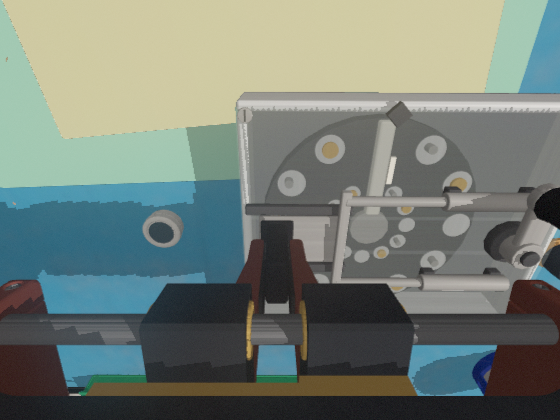

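```bash
python3 -m inch '[[[0.2,0,0,0,0,0],[0.2,0,0,0,0,0],[0.2,0,0,0,0,0],[0.2,0,0,0,0,0],[0.2,0,0,0,0,0],[0.2,0,0,0,0,0],[0.05,0,0,0,0,0],[0,0,0,0,0,0],[0,0,0,0,0,0],[0,0,0,0,0,0]]]'
python3 - <<'E'
from h import *
from rig import r,optics
s=r.get_state(); print(grasp(s))
p=optics.snapshot('wrist'); cv2.imwrite('pics/w10.png',cv2.resize(p['image'][90:310,200:500,::-1],None,fx=2.6,fy=2.6,interpolation=cv2.INTER_CUBIC))
import pickle; pickle.dump(dict(p),open('w10.pkl','wb'))
E
```

```text
time_s: 22.1
eef_pos: [528.5, 83.1, 232.6]
tcp_rot: [2.156, 2.068, 0.206]
force: [-0.5, -5.6, 1.8]
gripper_width: 11.8
[561.02421377  81.32155315  72.89098399]
```

View pics/w10.png

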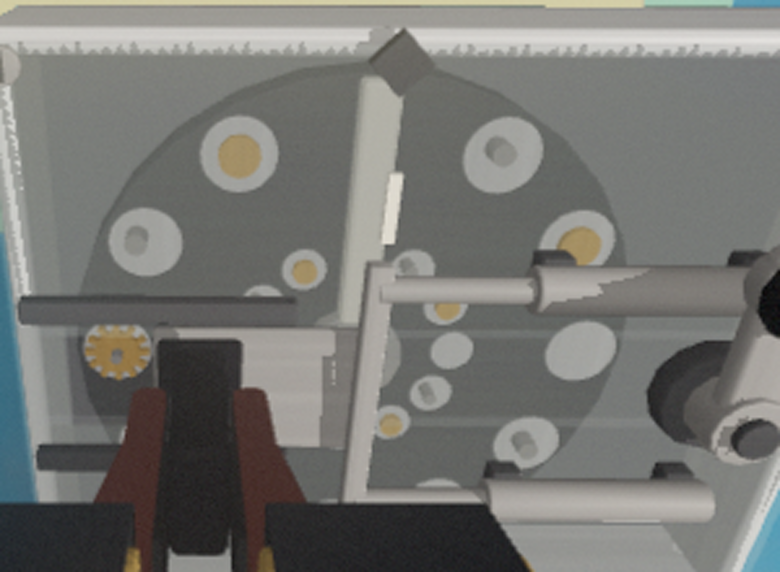

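```bash
python3 -m inch '[[[0.07,0,0,0,0,0],[0.05,0,0,0,0,0],[0,0,0,0,0,0],[0,0,0,0,0,0],[0,0,0,0,0,0],[0,0,0,0,0,0],[0,0,0,0,0,0],[0,0,0,0,0,0],[0,0,0,0,0,0],[0,0,0,0,0,0]]]'
python3 - <<'E'
from h import *
from rig import r,optics
s=r.get_state(); print(grasp(s))
for n,(y0,y1,x0,x1) in dict(wrist=(90,310,200,500),side=(180,310,210,350),top=(140,260,180,330)).items():
    p=optics.snapshot(n); cv2.imwrite(f'pics/{n}11.png',cv2.resize(p['image'][y0:y1,x0:x1,::-1],(780,int(780*(y1-y0)/(x1-x0))) if n=='wrist' else (600,int(600*(y1-y0)/(x1-x0))),interpolation=cv2.INTER_CUBIC))
E
```

```text
time_s: 23.4
eef_pos: [528.6, 85.4, 232.6]
tcp_rot: [2.157, 2.068, 0.206]
force: [0.9, -6.1, 1.9]
gripper_width: 11.7
[561.1122894   83.55296148  72.85404981]
```

View pics/wrist11.png

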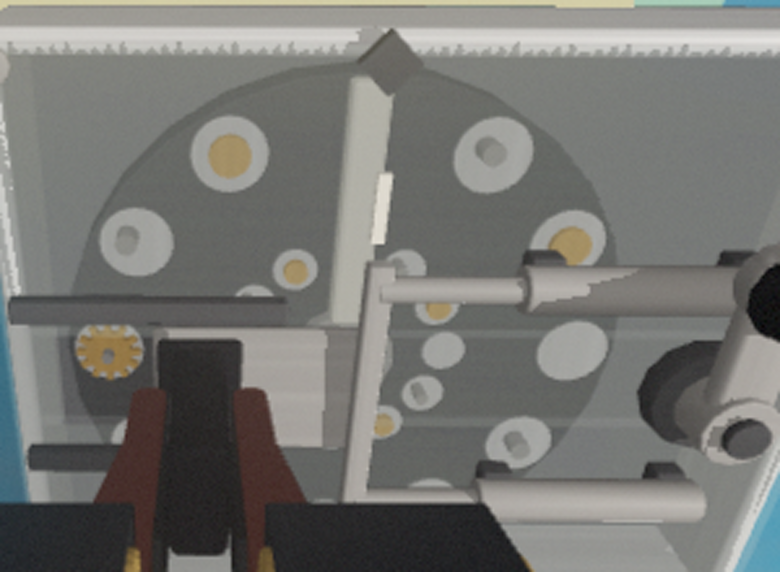

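View pics/side11.png

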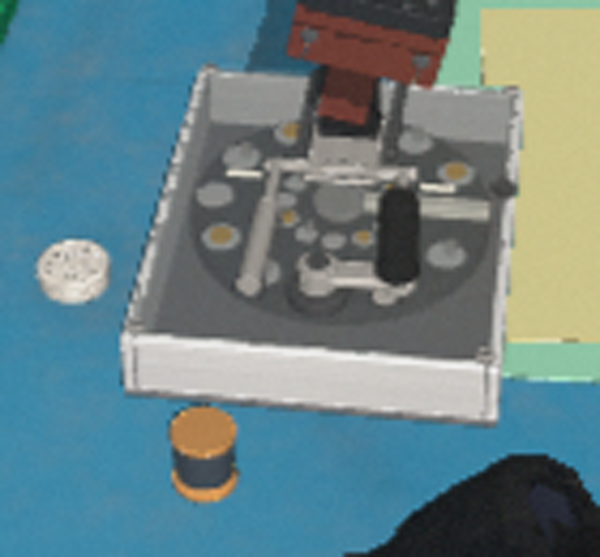

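View pics/top11.png

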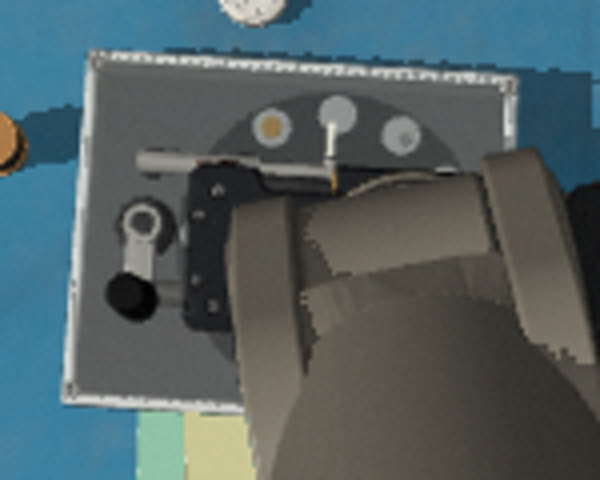

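Run:
```python
from h import *
from rig import r,order
print(order.job_done()); s=r.get_state(); print(s['time_s'],grasp(s),s['force'],s['gripper_width'])
```

```text
the job is handed in; nothing more can be done
None
the job is handed in; nothing more can be done
```

I wound the crank clockwise about 2¼ turns to the index mark with the shutter shut. I then slid the shutter by its tab to half travel and handed the job in at about 23.4 s, with the fingers still holding the tab against the spring.

- **Pointer:** in a wrist picture after I let go of the knob, the bar pointed at about 177.0–177.4° and the front wall's normal at 177.2°, so it is within about 0.5° (4° allowed). An earlier, more oblique picture put it 2–4° short, but the knob's position on its circle supported the closer figure.
- **Shutter:** the tab moved about 25 mm from shut. The spring pulled back with 6.1 N, which matches half travel. The crossbar looked level with the white lines in the wrist and side pictures, once its greater height is allowed for. The toothed wheel was uncovered and the opening never went past about 25 mm.
- **Bystanders:** the lidded tin and the spool looked unmoved in the last pictures. The tin at the shutter end was last clearly seen in place just before the slide, because the arm hid it afterwards.
- **Not checked:** I could take no reading after handing in. No sensor reading during the job was near the force limits; the highest I saw was about 10 N, while winding.

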